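# Uncap the bench camera, set its iris ring to the red stop and take the reference shot

### The job

Take the orange cap off the camera lens and set it down gently, open side down, flat on the green-lined half of the tray. Then turn the clicking iris ring on the lens until its red mark clicks in at the white index line, let go of it, and only then press the green button on the capture box fully down to take the picture. Leave the other things on the bench where they are.

Things in the scene. Friction and masses are not known exactly. Their poses are not given: they have to be found in the camera images.
- cap_center (a point): centre (half-way up) of the loose orange lens cap: round, 54 mm outside diameter, 30 mm tall, closed flat top 4 mm thick, open below, wall 3 mm, about 35 g; it sits loosely over the 44 mm front barrel of the lens with its lower rim 2 mm above the iris ring and lifts straight up (26 mm frees it). z axis up along the lens
- lens_axis (a point): point on the upright lens axis at mid-height of the iris ring (123 mm above the table). The camera is a light grey box, 70 x 64 mm, on a 100 x 90 mm plate, bolted to the table, lens pointing straight up; its top is 85 mm above the table. Below the ring the barrel is 46 to 52 mm across, above it the front barrel is 44 mm across and ends 38 mm above this point. The white index line runs up the barrel on this point's +x side (the camera's yaw varies)
- ring_red_mark (a point): the red mark on the top edge of the iris ring, 25 mm from the lens axis, 10 mm above the level of lens_axis; it turns with the ring; to be brought to the white index line, i.e. to the +x direction of lens_axis
- ring (a joint): angle of the iris ring in rad: 0 = red mark at the white index line; grows as the ring turns anticlockwise seen from above. The ring is dark grey and ribbed, 56 mm across, 20 mm tall, and can be gripped across its diameter at any angle. It clicks into detents every 0.30 rad and settles into the nearest when let go; end stops at -0.6 and 2.1; it starts between about 0.8 and 2.1. Turning takes up to about 0.12 N m
- tray_green (a point): centre of the floor of the green-lined, empty half of the grey two-part tray (floor 5 mm above the table, the compartment measures 140 mm along x and 112 mm along y, walls stand 15 mm above this floor); the other half, on its +y side, holds spare fittings. The tray is fixed; its place and yaw vary
- shutter_top (a point): centre of the top of the round green push button, 30 mm across, facing up on top of the light grey fixed capture box (130 x 110 x 45 mm); z axis up
- shutter (a joint): travel of the green button in m: 0 = out, 0.006 = fully down; springy, about 5 N when fully down, returns when let go
- coupler: brass connector, 24 mm across, 34 mm tall, standing in the unlined half of the tray; bystander (origin: centre of its underside)
- spare_ring: dark steel disc, 36 mm across, 8 mm thick, lying in the unlined half of the tray; bystander (origin: centre of its underside)
- tape: cream and yellow tape measure on edge, 70 x 38 x 62 mm; bystander (origin: centre of its underside)
- marker: black marker pen with a white cap lying on the table, 130 mm long along its x axis, 19 mm thick; bystander (origin: centre of its underside)
- screwdriver: red-handled screwdriver, 180 mm long along its x axis, lying on the table; bystander (origin: centre of its underside)
- spare_lens: black spare lens standing on the table, 50 mm across, 55 mm tall; bystander (origin: centre of its underside)
- mug: blue mug, 80 mm across, 95 mm tall; bystander (origin: centre of its underside)
- cap: the same orange cap as a body; its origin is the centre of its lower rim
There are look-alikes about, which are no part of the job. Leave any pink or turquoise look-alike of the part that bears shutter_top alone.

How it is judged (in metres and radians):
On the way, in this order (a step that is already met when the one before it is completed fails the run):
1. the cap stands flat in the green-lined half of the tray, let go (x of cap_center in the frame of tray_green between -0.055 and 0.055 m and y of cap_center in the frame of tray_green between -0.045 and 0.045 m and z of cap_center in the frame of tray_green below 0.02 m and angle between cap_center's own z axis and vertical below 0.15 rad and distance of cap_center from where it was at the start of the episode above 0.05 m and contact force between the fingers and cap below 0.2 N and linear speed of cap below 0.03 m/s), for 0.2 s.
2. the iris ring has clicked in with its red mark at the index line, let go (x of cap_center in the frame of tray_green between -0.055 and 0.055 m and y of cap_center in the frame of tray_green between -0.045 and 0.045 m and z of cap_center in the frame of tray_green below 0.02 m and angle between cap_center's own z axis and vertical below 0.15 rad and distance of cap_center from where it was at the start of the episode above 0.05 m and value of joint ring between -0.08 and 0.08 rad and contact force between the fingers and ring below 0.2 N and velocity of joint ring between -0.1 and 0.1 rad/s), for 0.2 s.
3. the green button is pressed fully down with the ring still at the mark (value of joint ring between -0.08 and 0.08 rad and value of joint shutter above 0.0045 m), for 0.02 s.
At the end, for the whole second after the job is handed in: The cap stands flat (0.15 rad), open side down and at rest in the green-lined half of the tray (centre within 55 mm in x, 45 mm in y of that half's centre); the iris ring is at rest within 0.08 rad of the red-mark detent; the green button is out again (under 2 mm) (x of cap_center in the frame of tray_green between -0.055 and 0.055 m and y of cap_center in the frame of tray_green between -0.045 and 0.045 m and z of cap_center in the frame of tray_green below 0.02 m and angle between cap_center's own z axis and vertical below 0.15 rad and distance of cap_center from where it was at the start of the episode above 0.05 m and value of joint ring between -0.08 and 0.08 rad and velocity of joint ring between -0.05 and 0.05 rad/s and linear speed of cap below 0.02 m/s and value of joint shutter below 0.002 m); the robot touches nothing.
It fails at once if the green button is pressed before the ring is set and the cap is off (value of joint shutter above 0.0045 m and not (x of cap_center in the frame of tray_green between -0.055 and 0.055 m and y of cap_center in the frame of tray_green between -0.045 and 0.045 m and z of cap_center in the frame of tray_green below 0.02 m and angle between cap_center's own z axis and vertical below 0.15 rad and distance of cap_center from where it was at the start of the episode above 0.05 m and value of joint ring between -0.08 and 0.08 rad)).
It fails at once if the cap is dropped from more than about 3 cm or thrown (contact force between the fingers and cap below 0.01 N and linear speed of cap above 0.8 m/s).
It fails at once if a bystander is moved by more than 3 cm (distance of any of coupler, spare_ring, tape, marker, screwdriver, spare_lens, mug from where it was at the start of the episode above 0.03 m).
It also fails if it takes over 72 s, if anything falls off the work surface, if the arm or the gripper's body presses on something with over 40 N, if the wrist force passes 120 N, or if a joint passes its speed limit or range.

### The arm

A 6-joint arm with a two-finger parallel gripper is mounted at the origin on the work surface. World frame = base frame: x ahead of the robot, y to its left, z up, the work surface at z = 0. Lengths are in mm, angles in degrees, forces in N, time in s.
With the tool pointing down it reaches from about 350 to 850 mm from the base axis. Payload 8.1 kg.
Tool frame: the origin (TCP) lies at the very end of the fingers, on their centre line; the grasp point (between the pads) lies 19 mm behind it (r.grip_depth is the distance from the TCP to the grasp point, in mm); y points along the fingers, z is the direction in which the jaws open and shut, and the axes are right-handed (so a half turn about y gives the same grasp; the last joint's range is limited). The gripper opens to 85 mm and grips with 20 to 120 N. Pads are 22 mm wide; open, the fingers measure 114 mm over their backs; the gripper's body (76 mm by 85 mm) begins 54 mm behind the grasp point. The pads swing forward as they close: fully open they stand 13 mm farther back than shut.
Start: joints at [62.2, 7.471, 85.268, -0, 87.261, -4.893], TCP at [233.52, 552.697, 231.292] pointing down, gripper open.
Joint ranges: [-169.43, 169.43], [-51.17, 129.36], [1.28, 143.12], [-76.62, 256.62], [0, 156.53], [-152.29, 152.29]. Speed limits (degrees/s): [136.94, 136.94, 159.86, 180, 180, 180].

### API

Orientations are given as [roll, pitch, yaw] about the fixed x, y, z axes, in that order (R = Rz(yaw) Ry(pitch) Rx(roll)).
In Python, from bench import readout, eyes, r gives the robot as it stands. The module is installed in compiled form; this text tells all that it offers.
- The arm moves only by the tool move_arm, never from a script. Its argument "motion" is text: rows parted by semicolons, each of 6 numbers parted by spaces: the shift along the world's x, y, z in cm, then the turn, a rotation vector about the world's x, y, z in degrees. A call has 1 to 10 rows; each row is the pose to reach, as a shift and turn from the pose commanded when the call began; what a row does not reach only later rows make up. A row lasts 1/12 s, in which the tool goes at most 41.7 mm and 7.16 degrees, less where a joint would pass 70% of its speed; a pose out of reach is approached as far as the arm can. A call with a gripper value outside its range is refused whole. "fingers" is the finger opening in cm, from 0 to 8.54, set as the call begins (left out, the last holds). The fingers move at their own pace and stop on an object; "squeeze" is the grip in N (left out, the last holds). Time passes only in rows, so rows that repeat a pose let the fingers close. It gives the time, the measured TCP pose, the force and the opening at its end, in the units of the state.
- readout.sense(): the state, without advancing time (a new reading comes with each control period).
- eyes.snapshot(name): name is "scene" or "side" or "wrist"; returns a dict with "image" (420x560x3 uint8, blue, green, red), "fx", "fy", "cx", "cy" (pixels), "world_to_cam" (4x4, takes a point from world to camera coordinates). Camera axes: x right, y down, z forward; pixel columns grow to the right and rows downward; lengths in mm; the calibration is good to about 2 mm. A picture is of the moment at which its call begins. There is no depth.
- r.hand_in(): hands the job in, once; it reports no verdict.
The state is a dict: "time": time; "joint_pos": joint angles; "qd": joint speeds; "joint_efforts": joint torques, N m; "tool_pos": TCP position; "tcp_rot": TCP orientation; "ft_force": force on the tool from outside, world axes, zero at the start; "wrist_torque": the same for the moment, N m; "finger_gap": finger opening in mm.
Only numpy, scipy, OpenCV 4.12 (cv2) and the standard library are available. Lean on these libraries where they do the work, as an engineer would, in place of code of your own. Each camera call takes 0.05 s, during which the arm holds its last target. There are 200 camera calls.

## Working session

There is one attempt and no reset: what is moved stays moved. The work goes in short steps, Python scripts to look and compute and a tool call to move; the robot and the scene stay as the last step left them, time stands still between calls to the robot, and variables do not carry over. Pictures are saved under pics/ and viewed, about 8 in all and at most 12, crops included, and the job is handed in when it is done.

Besides the shell and the picture viewer there is one more tool, called after "Call:" as name(argument=value, ...), one argument or row to a line, values as JSON. move_arm: Moves the arm, as the interface text tells. Its arguments: {"type":"object","properties":{"motion":{"type":"string"},"fingers":{"type":"number"},"squeeze":{"type":"number"}},"required":["motion"]}

```bash
mkdir -p pics; cat > h.py <<'E'
import numpy as np, cv2
from bench import readout, eyes, r
def snap(n,f,crop=None,s=1):
    d=eyes.snapshot(n); im=d["image"]
    np.savez(f"pics/{f}.npz",**{k:np.array(v) for k,v in d.items()})
    if crop: x0,y0,x1,y1=crop; im=im[y0:y1,x0:x1]
    cv2.imwrite(f"pics/{f}.png",cv2.resize(im,None,fx=s,fy=s,interpolation=cv2.INTER_CUBIC)); return d
def ray(d,u,v):
    M=np.array(d["world_to_cam"]); R,t=M[:3,:3],M[:3,3]
    c=-R.T@t; q=R.T@np.array([(u-d["cx"])/d["fx"],(v-d["cy"])/d["fy"],1]); return c,q
def atz(d,u,v,z):
    c,q=ray(d,u,v); return (c+q*(z-c[2])/q[2]).round(1)
def proj(d,p):
    M=np.array(d["world_to_cam"]); c=M[:3,:3]@np.array(p,float)+M[:3,3]
    return (d["fx"]*c[0]/c[2]+d["cx"],d["fy"]*c[1]/c[2]+d["cy"])
E
python3 - <<'E'
from h import *
a=snap("scene","s0"); b=snap("side","d0"); c=snap("wrist","w0")
for d in (a,b,c): print(ray(d,280,210)[0].round(), d["fx"])
s=readout.sense(); print(s)
im=np.hstack([cv2.resize(x["image"],(400,300)) for x in (b,c)])
cv2.imwrite("pics/dw0.png",im)
cv2.imwrite("pics/s0.png",cv2.resize(a["image"],(800,600)))
E
```

```text
[ 893.  602. 1108.] 405.1556682140739
[ 118. -809.  852.] 404.48348542406194
[161. 583. 374.] 313.97116437472283
{'time': 0.15, 'joint_pos': array([ 6.21992861e+01,  7.50713255e+00,  8.53144133e+01, -1.00815027e-03,
        8.72629585e+01, -4.89306411e+00]), 'qd': array([-0.06839222, -0.1075487 , -0.17110762, -0.03840956,  0.05436552,
       -0.01681472]), 'joint_efforts': array([ 2.89045975e-04, -5.70057142e+01, -5.01161885e+01, -1.84031001e-04,
        9.52243048e-03, -1.22626926e-05]), 'tool_pos': array([233.33278872, 552.30546578, 230.47005652]), 'tcp_rot': array([-9.00842823e+01,  6.20465230e-03, -2.29076055e+01]), 'ft_force': array([ 0.13702052,  0.25370278, -0.26539049]), 'wrist_torque': array([0.00241309, 0.02834934, 0.0274131 ]), 'finger_gap': 85.10737150187609}
```

View pics/s0.png

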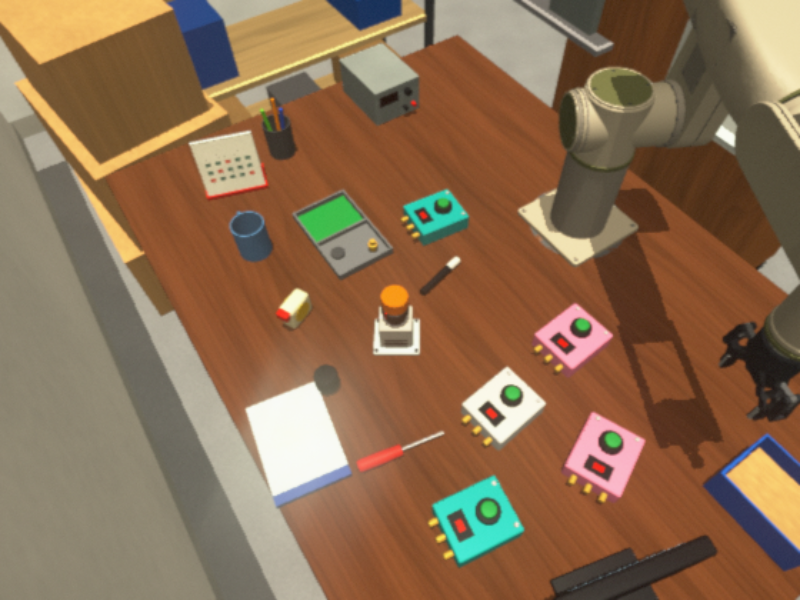

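View pics/dw0.png

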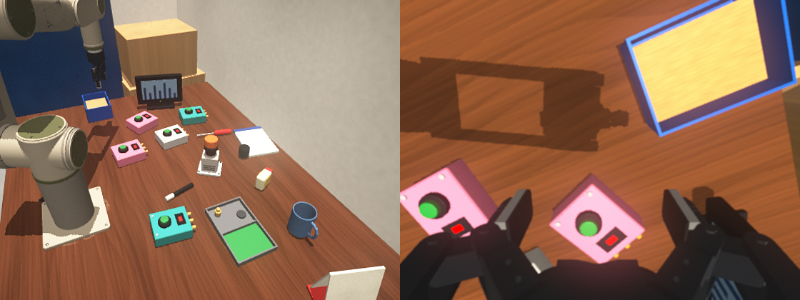

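The scene shot shows the following (800x600 pixels). The cap is on the lens at (395,296) and the green half of the tray is at (332,217). There are five button boxes: turquoise (443,205) and (488,510), pink (582,326) and (613,440), and one light grey/white at (512,394). By the description I choose the light grey one and will check it in a close crop.

```bash
python3 - <<'E'
from h import *
import cv2
a=dict(np.load("pics/s0.npz")); im=a["image"]; 
A=cv2.resize(im[190:320,250:390],None,fx=4,fy=4,interpolation=cv2.INTER_CUBIC)
B=cv2.resize(im[130:195,200:280],None,fx=4,fy=4,interpolation=cv2.INTER_CUBIC)
b=dict(np.load("pics/d0.npz"))["image"]
C=cv2.resize(b[175:255,265:325],None,fx=3.2,fy=3.2,interpolation=cv2.INTER_CUBIC)
o=np.zeros((560,800,3),np.uint8); o[:520,:560]=A; o[:260,560:]=B[:,:240]; o[262:262+256,560:752]=C
cv2.imwrite("pics/c1.png",o)
d=a
hsv=cv2.cvtColor(im,cv2.COLOR_BGR2HSV)
def blobs(im,lo,hi,n=8):
    m=cv2.inRange(cv2.cvtColor(im,cv2.COLOR_BGR2HSV),lo,hi); k,l,s,c=cv2.connectedComponentsWithStats(m)
    return [(s[i].tolist(),c[i].round(1).tolist()) for i in range(1,k) if s[i,4]>25]
print("green");[print(x) for x in blobs(im,(50,120,60),(72,255,255))]
print("orange");[print(x) for x in blobs(im,(8,200,150),(18,255,255))]
print("orange side");[print(x) for x in blobs(b,(8,200,150),(18,255,255))]
# green compartment corners via min-area quad
m=cv2.inRange(hsv,(50,120,60),(72,255,255))[130:175,200:262]
cs=max(cv2.findContours(m,cv2.RETR_EXTERNAL,cv2.CHAIN_APPROX_NONE)[0],key=cv2.contourArea)
q=cv2.approxPolyDP(cs,4,True)[:,0]+[200,130]
for u,v in q: print(u,v,atz(d,u,v,5))
print("cap",atz(d,*[276.3,207],165))
for u,v in [(512,394)]: print("btn",atz(d,u*.7,v*.7,50))
print([atz(d,u*.7,v*.7,0)for u,v in [(402,292),(374,352),(420,352)]])
E
```

```text
green
([209, 137, 44, 32, 752], [230.5, 152.2])
([306, 139, 9, 7, 48], [309.6, 141.8])
([403, 223, 10, 9, 70], [407.3, 227.2])
([353, 270, 11, 10, 86], [358.2, 274.7])
([423, 303, 12, 11, 99], [428.4, 307.8])
([336, 351, 12, 12, 114], [341.7, 356.4])
orange
([190, 69, 5, 21, 27], [192.0, 78.0])
([266, 199, 20, 21, 266], [275.7, 207.6])
orange side
240 137 [ 446.5 -408.3    5. ]
209 151 [ 576. -411.    5.]
221 168 [ 578.6 -314.4    5. ]
252 153 [ 450.7 -313.5    5. ]
cap [563.6  34.3 165. ]
btn [459.8 296.5  50. ]
[array([486.2, -64.4,   0. ]), array([624.9,  35.2,   0. ]), array([541.7,  91.7,   0. ])]
```

View pics/c1.png

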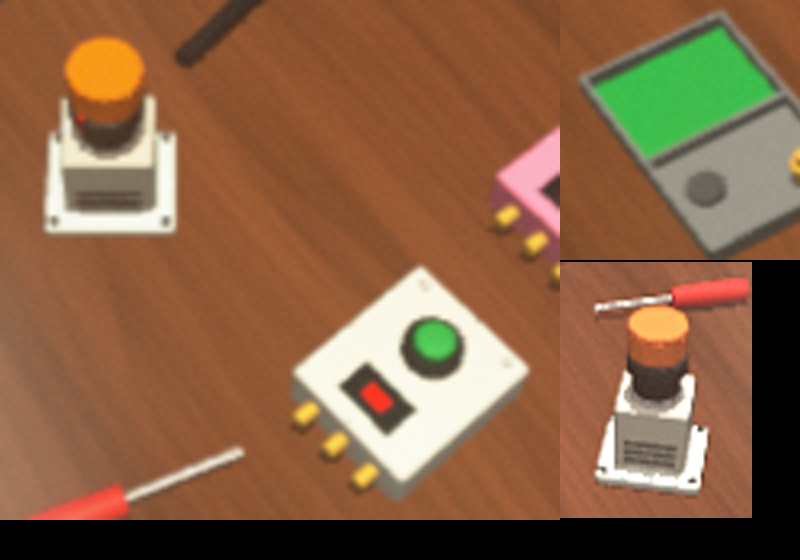

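The crop confirms the choice: the light grey box has a green button at about (357.9,275), and the red mark is at about (270.3,219.3) in native pixels. I'm moving above the lens now.

Call:
move_arm(
  motion="1 -1.5 0 0 0 -2; 3 -4.5 0 0 0 -6; 5 -7.5 0 0 0 -10; 7 -10.5 0 0 0 -14; 9 -13.5 0 0 0 -18; 11 -17 0 0 0 -23; 13 -20.5 0 0 0 -28; 15 -24 0 0 0 -33; 17 -27 0 0 0 -38; 18 -29 0 0 0 -42",
  fingers=8.5,
)

```text
time: 0.98
tool_pos: [415.0, 259.7, 231.2]
tcp_rot: [-90.0, -0.1, -65.3]
ft_force: [0.1, 0.0, -0.4]
finger_gap: 84.7
```

Call:
move_arm(
  motion="2 -2.5 0 0 0 -3; 4 -5.5 0 0 0 -6; 6 -9 0 0 0 -9; 8 -12 0 0 0 -12; 10 -15 0 0 0 -15; 11.5 -17.5 0 0 0 -18; 13 -20 0 0 0 -21; 14 -21.5 0 0 0 -23; 14.7 -22.2 0 0 0 -25; 14.7 -22.2 0 0 0 -25",
)

```text
time: 1.82
tool_pos: [561.2, 39.3, 230.8]
tcp_rot: [-90.0, -0.0, -90.1]
ft_force: [-0.5, -0.5, 0.3]
finger_gap: 85.0
```

```bash
python3 - <<'E'
from h import *
s=readout.sense(); print(s["time"],s["tool_pos"],s["tcp_rot"],s["ft_force"])
a=dict(np.load("pics/s0.npz")); b=dict(np.load("pics/d0.npz"))
def tri(pa,pb):
    A=np.zeros((3,3));y=np.zeros(3)
    for d,p in((a,pa),(b,pb)):
        c,q=ray(d,*p);q/=np.linalg.norm(q);P=np.eye(3)-np.outer(q,q);A+=P;y+=P@c
    return np.linalg.solve(A,y)
print("cap",tri((276.2,207.2),(295.9,194.7)),atz(a,276.2,207.2,165),atz(b,295.9,194.7,165))
print("btn",[atz(a,358.2,274.7,z) for z in(45,52,57)])
f=lambda x,y:atz(a,250+x/4,190+y/4,0)
print("plate",[f(*p) for p in((45,232),(177,232),(176,133),(50,133))])
print("red",atz(a,270.3,219.3,133))
w=snap("wrist","w1",None,1.4)
for p in((563.6,34.3,165),): print(proj(w,p))
E
```

```text
1.8167 [561.15200808  39.28102541 230.78949679] [-9.00333622e+01 -1.25420428e-02 -9.01469042e+01] [-0.49899066 -0.54987893  0.30767153]
cap [565.95826259  31.26645237 161.78646114] [564.2  34.7 165. ] [566.6  25.8 165. ]
btn [array([456.1, 292.1,  45. ]), array([458.9, 294.1,  52. ]), array([461. , 295.6,  57. ])]
plate [array([629.3,  39.1,   0. ]), array([544.3,  96.9,   0. ]), array([493.4,  21. ,   0. ]), array([577.9, -36.4,   0. ])]
red [590.1  41.4 133. ]
(np.float64(281.50032937555665), np.float64(228.97479236886653))
```

View pics/w1.png

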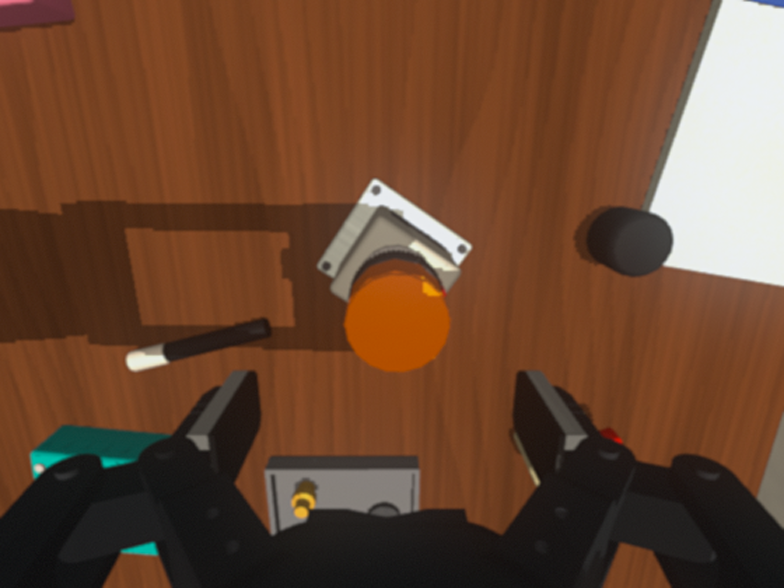

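The wrist view shows the cap top at native (284.3,228.6), which puts the cap at about (565.5,34.3). I'm descending to grip it with the fingertips just above the iris ring.

Call:
move_arm(
  motion="0.25 -0.3 0; 0.5 -0.65 -1; 0.5 -0.65 -3; 0.5 -0.65 -5; 0.5 -0.65 -6.5; 0.5 -0.65 -7.5; 0.5 -0.65 -8.4; 0.5 -0.65 -9; 0.5 -0.65 -9.3; 0.5 -0.65 -9.3",
)

```text
$.motion[0]: bad value
```

Call:
move_arm(
  motion="0.25 -0.3 0 0 0 0; 0.5 -0.65 -1 0 0 0; 0.5 -0.65 -3 0 0 0; 0.5 -0.65 -5 0 0 0; 0.5 -0.65 -6.5 0 0 0; 0.5 -0.65 -7.5 0 0 0; 0.5 -0.65 -8.4 0 0 0; 0.5 -0.65 -9 0 0 0; 0.5 -0.65 -9.3 0 0 0; 0.5 -0.65 -9.3 0 0 0",
)

```text
time: 2.7
tool_pos: [565.4, 34.4, 138.0]
tcp_rot: [-90.0, 0.0, -89.9]
ft_force: [0.6, -0.9, -0.3]
finger_gap: 85.1
```

Call:
move_arm(
  motion="0 0 0 0 0 0; 0 0 0 0 0 0; 0 0 0 0 0 0; 0 0 0 0 0 0; 0 0 0 0 0 0; 0 0 0 0 0 0; 0 0 0 0 0 0; 0 0 0 0 0 0; 0 0 0 0 0 0; 0 0 0 0 0 0",
  fingers=4.5,
  squeeze=25,
)

```text
time: 3.53
tool_pos: [566.3, 34.1, 139.5]
tcp_rot: [-89.9, -0.0, -89.9]
ft_force: [-1.6, -0.7, 5.4]
finger_gap: 54.6
```

Call:
move_arm(
  motion="0 0 0.5 0 0 0; 0 0 1 0 0 0; 0 0 1.5 0 0 0; 0 0 2 0 0 0; 0 0 2.5 0 0 0; 0 0 3 0 0 0; 0 0 4 0 0 0; 0 0 5 0 0 0; 0 0 6 0 0 0; 0 0 6 0 0 0",
)

```text
time: 4.37
tool_pos: [567.1, 34.2, 201.8]
tcp_rot: [-89.7, -0.0, -89.9]
ft_force: [0.5, 0.3, 0.2]
finger_gap: 54.4
```

```bash
python3 - <<'E'
from h import *
a=snap("scene","s2"); w=snap("wrist","w2")
A=cv2.resize(a["image"][150:260,220:340],None,fx=3.5,fy=3.5,interpolation=cv2.INTER_CUBIC)
o=np.zeros((420,800,3),np.uint8);o[:385,:420]=A; o[:285,420:]=cv2.resize(w["image"],(380,285))
cv2.imwrite("pics/c2.png",o)
E
```

```text
(no output)
```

View pics/c2.png

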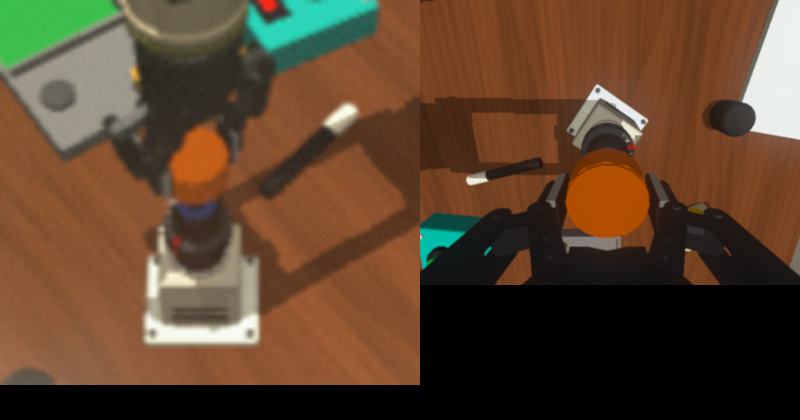

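The cap is in the jaws and clear of the lens. I'm carrying it to the tray centre at about (518,-354).

Call:
move_arm(
  motion="-0.2 -1.5 0 0 0 0; -0.5 -4 0 0 0 0; -0.9 -7 0 0 0 0; -1.3 -10 0 0 0 0; -1.6 -13 0 0 0 0; -2 -16 0 0 0 0; -2.4 -19 0 0 0 0; -2.8 -22 0 0 0 0; -3.1 -25 0 0 0 0; -3.5 -28 0 0 0 0",
)

```text
time: 5.3
tool_pos: [529.8, -247.0, 197.5]
tcp_rot: [-90.1, 0.0, -89.9]
ft_force: [0.7, 0.1, -1.3]
finger_gap: 54.4
```

Call:
move_arm(
  motion="-0.4 -3 0 0 0 0; -0.8 -6 0 0 0 0; -1.1 -8.5 0 0 0 0; -1.3 -10 -1 0 0 0; -1.4 -10.6 -3 0 0 0; -1.4 -10.8 -5 0 0 0; -1.4 -10.8 -7 0 0 0; -1.4 -10.8 -9 0 0 0; -1.4 -10.8 -10 0 0 0; -1.4 -10.8 -10 0 0 0",
)

```text
time: 6.13
tool_pos: [514.4, -351.6, 93.8]
tcp_rot: [-90.3, 0.3, -89.9]
ft_force: [-0.7, -0.7, -0.6]
finger_gap: 53.9
```

```bash
python3 - <<'E'
from h import *
s=readout.sense(); print(s["time"],s["tool_pos"],s["tcp_rot"],s["ft_force"])
a=snap("scene","s3"); w=snap("wrist","w3")
A=cv2.resize(a["image"][90:200,170:290],None,fx=3.3,fy=3.3,interpolation=cv2.INTER_CUBIC)
o=np.zeros((420,800,3),np.uint8);o[:363,:396]=A; o[:300,400:]=cv2.resize(w["image"],(400,300))
cv2.imwrite("pics/c3.png",o)
E
```

```text
6.1333 [ 514.43054867 -351.60305179   93.77198116] [-90.30600737   0.26101403 -89.89215064] [-0.71331447 -0.71894333 -0.61084371]
```

View pics/c3.png

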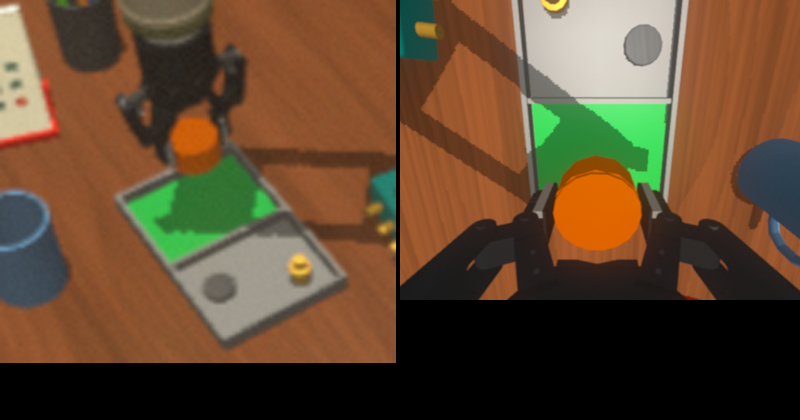

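Call:
move_arm(
  motion="0.2 0 -1.5 0 0 0; 0.2 0 -3 0 0 0; 0.2 0 -4.5 0 0 0; 0.2 0 -6 0 0 0; 0.2 0 -7 0 0 0; 0.2 0 -7.6 0 0 0; 0.2 0 -8 0 0 0; 0.2 0 -8.2 0 0 0; 0.2 0 -8.2 0 0 0; 0.2 0 -8.2 0 0 0",
)

```text
time: 7.07
tool_pos: [519.0, -354.2, 17.1]
tcp_rot: [-89.9, -0.0, -89.9]
ft_force: [-0.2, 0.6, 0.0]
finger_gap: 54.6
```

Call:
move_arm(
  motion="0 0 -0.1 0 0 0; 0 0 -0.2 0 0 0; 0 0 -0.3 0 0 0; 0 0 -0.4 0 0 0; 0 0 -0.4 0 0 0; 0 0 -0.4 0 0 0",
)

```text
time: 7.57
tool_pos: [518.4, -353.7, 12.2]
tcp_rot: [-90.0, 0.0, -89.9]
ft_force: [0.5, 0.1, -1.0]
finger_gap: 54.5
```

Call:
move_arm(
  motion="0 0 -0.1 0 0 0; 0 0 -0.2 0 0 0; 0 0 -0.2 0 0 0; 0 0 -0.3 0 0 0; 0 0 -0.3 0 0 0; 0 0 -0.3 0 0 0",
)

```text
time: 8.07
tool_pos: [518.6, -353.9, 9.6]
tcp_rot: [-90.0, -0.0, -89.9]
ft_force: [-1.9, 0.7, 3.5]
finger_gap: 54.5
```

Call:
move_arm(
  motion="0 0 0 0 0 0; 0 0 0 0 0 0; 0 0 0 0 0 0; 0 0 0 0 0 0; 0 0 0 0 0 0; 0 0 0 0 0 0",
  fingers=6.6,
)

```text
time: 8.57
tool_pos: [518.5, -353.8, 9.2]
tcp_rot: [-90.0, -0.0, -89.9]
ft_force: [-0.3, -1.1, 0.4]
finger_gap: 66.0
```

Call:
move_arm(
  motion="0 0 0.5 0 0 0; 0 0 1 0 0 0; 0 0 2 0 0 0; 0 0 3 0 0 0; 0 0 5 0 0 0; 0 0 7.5 0 0 0; 0 0 10 0 0 0; 0 0 13 0 0 0; 0 0 16 0 0 0; 0 0 18.5 0 0 0",
)

```text
time: 9.4
tool_pos: [519.0, -354.2, 198.4]
tcp_rot: [-89.9, -0.1, -89.9]
ft_force: [0.8, 0.0, 0.3]
finger_gap: 66.3
```

Call:
move_arm(
  motion="0.3 2 0.3 0 0 4; 0.6 5 0.3 0 0 8; 1 9 0.3 0 0 12; 1.4 13 0.3 0 0 16; 1.8 17 0.3 0 0 20; 2.2 21 0.3 0 0 24; 2.6 24 0.3 0 0 28; 2.9 26.5 0.3 0 0 31; 3.1 28 0.3 0 0 33; 3.1 28 0.3 0 0 33",
  fingers=8.5,
)

```text
time: 10.23
tool_pos: [550.1, -70.6, 198.9]
tcp_rot: [-89.9, -0.0, -56.6]
ft_force: [-0.5, -0.5, -0.4]
finger_gap: 84.7
```

```bash
python3 - <<'E'
from h import *
s=readout.sense(); print(s["time"],s["tool_pos"],s["tcp_rot"],s["ft_force"])
a=snap("scene","s4"); w=snap("wrist","w4")
A=cv2.resize(a["image"][90:200,170:290],None,fx=3,fy=3,interpolation=cv2.INTER_CUBIC)
B=cv2.resize(w["image"][60:200,200:380],None,fx=2.4,fy=2.4,interpolation=cv2.INTER_CUBIC)
o=np.zeros((420,800,3),np.uint8);o[:330,:360]=A; o[:336,364:796]=B
cv2.imwrite("pics/c4.png",o)
print("lens pts",[np.round(proj(w,p)) for p in((565,34,161),(565,34,133))])
E
```

```text
10.2333 [550.09798775 -70.63081308 198.92360846] [-8.98819523e+01 -3.22320482e-02 -5.65954022e+01] [-0.52901636 -0.47118794 -0.421295  ]
lens pts [array([407., 103.]), array([389., 104.])]
```

View pics/c4.png

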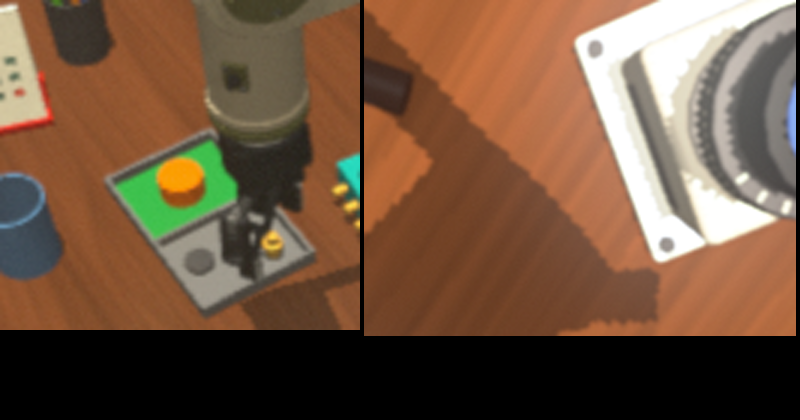

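The cap stands flat in the green half. I'm recropping the same wrist picture around the lens.

```bash
python3 - <<'E'
from h import *
w=dict(np.load("pics/w4.npz")); x0,y0=310,30
cv2.imwrite("pics/c5.png",cv2.resize(w["image"][y0:y0+150,x0:x0+180],None,fx=4,fy=4,interpolation=cv2.INTER_CUBIC))
c=np.array([565.5,34])
print("ax", [np.round((np.array(proj(w,(565.5,34,z)))-[x0,y0])*4) for z in(133,161,110)])
for b in (16,-34.3): 
    q=c+25*np.array([np.cos(np.radians(b)),np.sin(np.radians(b))]); print(b,(np.array(proj(w,(*q,133)))-[x0,y0])*4)
E
```

```text
ax [array([320., 298.]), array([391., 296.]), array([274., 299.])]
16 [463.38894403 346.46476901]
-34.3 [362.38588449 445.93981423]
```

View pics/c5.png

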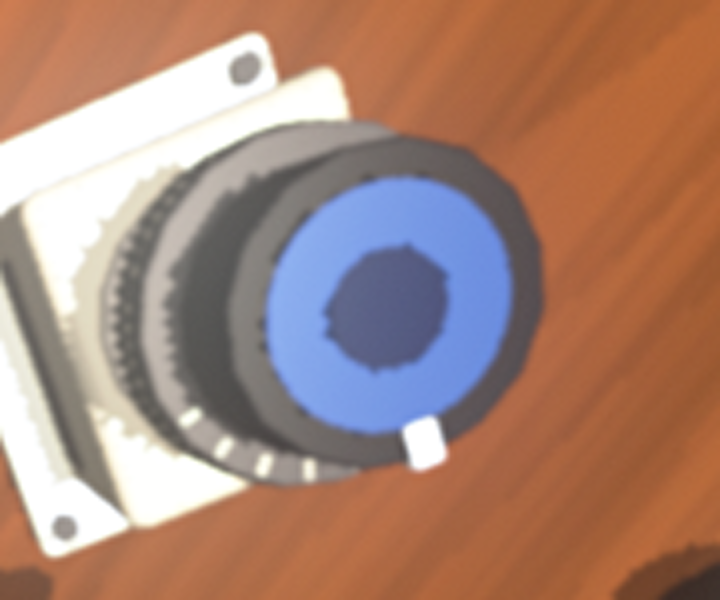

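The white index line is at crop pixel (424,443), at a bearing of about -34°. The red mark was at about +16°, so the ring is at about +0.9 rad and needs about 52° clockwise. I'm going down to grip the ring.

Call:
move_arm(
  motion="0.3 1.5 0 0 0 0; 0.6 4 0 0 0 0; 1 7 0 0 0 0; 1.4 9.5 0 0 0 0; 1.6 10.4 0 0 0 0; 1.6 10.4 0 0 0 0; 1.6 10.4 -1 0 0 0; 1.6 10.4 -2.5 0 0 0; 1.6 10.4 -4 0 0 0; 1.6 10.4 -5 0 0 0",
)

```text
time: 11.17
tool_pos: [564.6, 28.2, 145.1]
tcp_rot: [-90.1, 0.0, -57.0]
ft_force: [-1.0, -0.2, -0.9]
finger_gap: 84.6
```

Call:
move_arm(
  motion="0 0 -1 0 0 0; 0 0 -2 0 0 0; 0 0 -3 0 0 0; 0 0 -3.7 0 0 0; 0 0 -4.2 0 0 0; 0 0 -4.4 0 0 0; 0 0 -4.4 0 0 0; 0 0 -4.4 0 0 0",
)

```text
time: 11.83
tool_pos: [565.8, 30.3, 103.7]
tcp_rot: [-90.0, -0.0, -56.9]
ft_force: [0.7, -0.2, -0.6]
finger_gap: 85.3
```

Call:
move_arm(
  motion="0 0 0 0 0 0; 0 0 0 0 0 0; 0 0 0 0 0 0; 0 0 0 0 0 0; 0 0 0 0 0 0; 0 0 0 0 0 0; 0 0 0 0 0 0; 0 0 0 0 0 0; 0 0 0 0 0 0; 0 0 0 0 0 0",
  fingers=4.8,
  squeeze=30,
)

```text
time: 12.67
tool_pos: [567.5, 31.1, 104.9]
tcp_rot: [-89.7, -0.1, -56.9]
ft_force: [4.6, 4.7, 2.1]
finger_gap: 54.9
```

Call:
move_arm(
  motion="0.15 0.2 0 0 0 0; 0.15 0.2 0 0 0 -4; 0.15 0.2 0 0 0 -9; 0.15 0.2 0 0 0 -14; 0.15 0.2 0 0 0 -19; 0.15 0.2 0 0 0 -24; 0.15 0.2 0 0 0 -29; 0.15 0.2 0 0 0 -34; 0.15 0.2 0 0 0 -39; 0.15 0.2 0 0 0 -43",
)

```text
time: 13.5
tool_pos: [566.9, 31.0, 104.8]
tcp_rot: [-90.0, -0.1, -100.2]
ft_force: [-8.0, -4.9, 11.2]
finger_gap: 54.9
```

Call:
move_arm(
  motion="0 0 0 0 0 -3; 0 0 0 0 0 -6; 0 0 0 0 0 -9; 0 0 0 0 0 -9; 0 0 0 0 0 -9; 0 0 0 0 0 -9",
)

```text
time: 14.0
tool_pos: [566.8, 31.0, 104.8]
tcp_rot: [-90.0, -0.1, -108.9]
ft_force: [-9.7, -4.4, 12.1]
finger_gap: 55.3
```

```bash
python3 - <<'E'
from h import *
s=readout.sense(); print(s["time"],s["tool_pos"],s["tcp_rot"],s["ft_force"],s["wrist_torque"],s["finger_gap"])
E
```

```text
14.0 [566.75975996  31.0478971  104.81456118] [ -89.99024732   -0.11742333 -108.91771586] [-9.69642661 -4.37032967 12.11750024] [-0.83512914  1.21026406  0.07972734] 55.30905630819673
```

Call:
move_arm(
  motion="0 0 0 0 0 0; 0 0 0 0 0 0; 0 0 0 0 0 0; 0 0 0 0 0 0; 0 0 0 0 0 0; 0 0 0 0 0 0; 0 0 1 0 0 0; 0 0 3 0 0 0; 0 0 5.5 0 0 0; 0 0 8 0 0 0",
  fingers=8.5,
)

```text
time: 14.83
tool_pos: [566.5, 32.2, 184.3]
tcp_rot: [-90.1, -0.0, -108.9]
ft_force: [1.0, -0.0, -0.1]
finger_gap: 85.0
```

Call:
move_arm(
  motion="0.3 -1 1.5 0 0 0; 1 -3 2.5 0 0 0; 2 -5.5 3 0 0 0; 3 -8.5 3 0 0 0; 3.8 -11 3 0 0 0; 4.1 -12 3 0 0 0; 4.1 -12 3 0 0 0; 4.1 -12 3 0 0 0",
)

```text
time: 15.5
tool_pos: [607.9, -87.6, 213.4]
tcp_rot: [-90.0, 0.0, -109.0]
ft_force: [0.4, 0.2, -0.3]
finger_gap: 84.9
```

```bash
python3 - <<'E'
from h import *
s=readout.sense(); print(s["time"],s["tool_pos"],s["tcp_rot"],s["ft_force"])
w=snap("wrist","w6"); c=np.array([566,33])
u,v=np.int32(proj(w,(566,33,140))); x0,y0=max(u-85,0),max(v-70,0); print(u,v)
cv2.imwrite("pics/c6.png",cv2.resize(w["image"][y0:y0+140,x0:x0+170],None,fx=4,fy=4,interpolation=cv2.INTER_CUBIC))
print("ax", [np.round((np.array(proj(w,(*c,z)))-[x0,y0])*4) for z in(133,161)])
for b in (16,-18,-34.3,-51): 
    q=c+25*np.array([np.cos(np.radians(b)),np.sin(np.radians(b))]); print(b,((np.array(proj(w,(*q,133)))-[x0,y0])*4).round())
E
```

```text
15.5 [607.8502084  -87.61001804 213.40906581] [-9.00311031e+01  2.98369012e-02 -1.08969456e+02] [ 0.3982149   0.19290866 -0.25507483]
154 69
ax [array([359., 284.]), array([289., 262.])]
16 [476. 187.]
-18 [510. 281.]
-34.3 [508. 327.]
-51 [494. 369.]
```

View pics/c6.png

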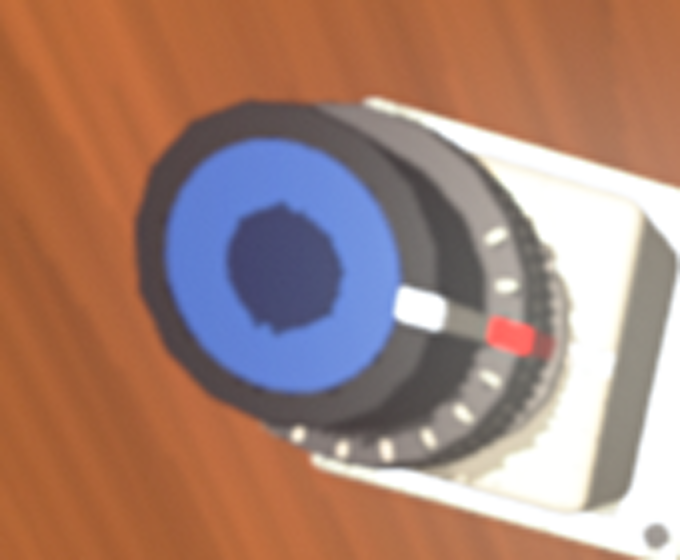

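The red mark is at crop (511,336), in line with the white index running from (420,308) to (465,320). The ring is set and released. Next I go to the light grey box's button at about (459,294).

Call:
move_arm(
  motion="-0.5 1 0 0 0 0; -1.5 3.5 0 0 0 0; -2.7 7 0 0 0 0; -3.9 10 0 0 0 0; -5.1 13 0 0 0 0; -6.2 16 0 0 0 0; -7.4 19 0 0 0 0; -8.5 22 0 0 0 0; -9.7 25 0 0 0 0; -10.8 28 0 0 0 0",
  fingers=0,
)

```text
time: 16.38
tool_pos: [497.6, 195.2, 213.5]
tcp_rot: [-90.0, 0.0, -108.8]
ft_force: [0.6, 0.0, 0.4]
finger_gap: 0.2
```

Call:
move_arm(
  motion="-1.2 3 -0.5 0 0 0; -2.3 6 -1 0 0 0; -3.2 8 -2 0 0 0; -3.8 9.5 -4 0 0 0; -4 10.2 -6 0 0 0; -4 10.2 -7.5 0 0 0; -4 10.2 -9 0 0 0; -4 10.2 -10 0 0 0; -4 10.2 -10 0 0 0; -4 10.2 -10 0 0 0",
)

```text
time: 17.22
tool_pos: [458.9, 294.6, 113.2]
tcp_rot: [-90.0, -0.0, -108.9]
ft_force: [0.5, 0.5, 0.0]
finger_gap: -0.1
```

```bash
python3 - <<'E'
from h import *
s=readout.sense(); print(s["time"],s["tool_pos"],s["tcp_rot"],s["ft_force"],s["finger_gap"])
w=snap("wrist","w7",None,1.4); m=cv2.inRange(cv2.cvtColor(w["image"],cv2.COLOR_BGR2HSV),(50,120,60),(72,255,255))
k,l,st,c=cv2.connectedComponentsWithStats(m)
for i in range(1,k):
    if st[i,4]>60: print(st[i],c[i],[atz(w,*c[i],z) for z in(50,55)])
p=s["tool_pos"]; print("below tcp",proj(w,(p[0],p[1],55)),proj(w,p))
E
```

```text
17.2167 [458.91259157 294.61298275 113.18292528] [-9.00478404e+01 -3.63943162e-02 -1.08852855e+02] [0.46834269 0.46374102 0.00158502] -0.11778065845295527
[ 263  209   42   37 1123] [282.76135352 227.75690116] [array([460.9, 290.2,  50. ]), array([461.4, 292.1,  55. ])]
[   1  338   44   38 1260] [ 22.63888889 356.83809524] [array([224.3, 251.8,  50. ]), array([230.6, 254.6,  55. ])]
below tcp (np.float64(278.1550639459918), np.float64(225.58238918910706)) (np.float64(278.8245844613355), np.float64(266.20822712155103))
```

View pics/w7.png

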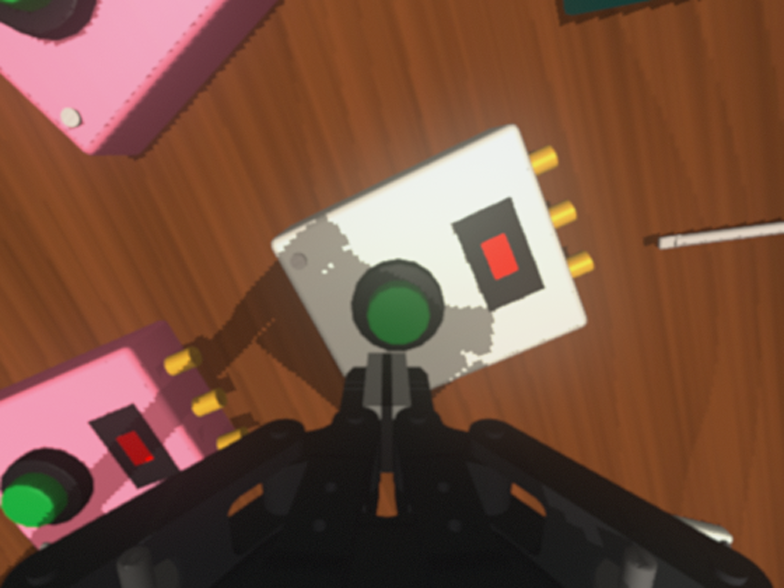

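The wrist view shows the light grey box's button at native (282.8,227.8), which gives about (461,292.5). I shift slightly and descend.

Call:
move_arm(
  motion="0.2 -0.2 -0.5 0 0 0; 0.2 -0.2 -1.5 0 0 0; 0.2 -0.2 -2.5 0 0 0; 0.2 -0.2 -3.5 0 0 0; 0.2 -0.2 -4.2 0 0 0; 0.2 -0.2 -4.6 0 0 0; 0.2 -0.2 -4.8 0 0 0; 0.2 -0.2 -5 0 0 0; 0.2 -0.2 -5 0 0 0",
)

```text
time: 18.02
tool_pos: [461.9, 292.1, 63.2]
tcp_rot: [-90.0, -0.0, -108.9]
ft_force: [-2.2, -1.4, 3.7]
finger_gap: 0.0
```

Call:
move_arm(
  motion="0 0 -0.1 0 0 0; 0 0 -0.2 0 0 0; 0 0 -0.3 0 0 0; 0 0 -0.4 0 0 0; 0 0 -0.5 0 0 0; 0 0 -0.5 0 0 0; 0 0 -0.5 0 0 0",
)

```text
time: 18.6
tool_pos: [462.5, 292.5, 60.8]
tcp_rot: [-90.0, 0.0, -108.9]
ft_force: [-10.6, -6.9, 23.1]
finger_gap: -0.1
```

Call:
move_arm(
  motion="0 0 0.2 0 0 0; 0 0 0.3 0 0 0; 0 0 0.3 0 0 0; 0 0 0.3 0 0 0",
)

```text
time: 18.93
tool_pos: [462.4, 292.5, 61.7]
tcp_rot: [-90.0, 0.1, -108.9]
ft_force: [-0.7, 0.4, 3.8]
finger_gap: 0.1
```

Call:
move_arm(
  motion="0 0 0.1 0 0 0; 0 0 0.2 0 0 0; 0 0 0.2 0 0 0; 0 0 0.2 0 0 0",
)

```text
time: 19.27
tool_pos: [462.4, 292.4, 63.5]
tcp_rot: [-90.0, 0.0, -108.9]
ft_force: [1.3, 1.3, 3.6]
finger_gap: -0.3
```

Call:
move_arm(
  motion="0 0 0.1 0 0 0; 0 0 0.2 0 0 0; 0 0 0.2 0 0 0; 0 0 0.2 0 0 0",
)

```text
time: 19.6
tool_pos: [462.1, 292.2, 65.3]
tcp_rot: [-90.0, 0.0, -108.9]
ft_force: [1.8, 0.6, 2.2]
finger_gap: -0.3
```

Call:
move_arm(
  motion="0 0 0.1 0 0 0; 0 0 0.2 0 0 0; 0 0 0.2 0 0 0; 0 0 0.2 0 0 0",
)

```text
time: 19.93
tool_pos: [461.6, 291.9, 67.0]
tcp_rot: [-90.0, -0.0, -108.9]
ft_force: [1.2, -0.4, 1.3]
finger_gap: -0.2
```

The force falls like a spring from z=61 to 67 and was hard (23 N) at 60.8, so the button reached its stop. I'm retracting and checking the end state.

Call:
move_arm(
  motion="0 0 1 0 0 0; 0 0 3 0 0 0; 0 0 6 0 0 0; 0 0 9 0 0 0; 0 0 12 0 0 0; 0.3 -1 14 0 0 0; 1.5 -4 14.5 0 0 0; 2.7 -7.5 14.5 0 0 0; 3.9 -10 14.5 0 0 0; 3.9 -10 14.5 0 0 0",
)

```text
time: 20.77
tool_pos: [502.5, 188.0, 213.1]
tcp_rot: [-89.9, -0.1, -109.1]
ft_force: [0.5, -0.1, -0.7]
finger_gap: -0.2
```

Call:
move_arm(
  motion="1.2 -3 0 0 0 0; 2.4 -6 0 0 0 0; 3.6 -9 0 0 0 0; 4.8 -13 0 0 0 0; 6 -16.5 0 0 0 0; 7.2 -20 0 0 0 0; 8.6 -23.5 0 0 0 0; 9.9 -26.5 0 0 0 0; 10.6 -28 0 0 0 0; 10.6 -28 0 0 0 0",
)

```text
time: 21.6
tool_pos: [607.5, -91.0, 212.2]
tcp_rot: [-90.0, -0.1, -109.1]
ft_force: [-0.1, 0.1, -0.3]
finger_gap: -0.2
```

```bash
python3 - <<'E'
from h import *
s=readout.sense(); print(s["time"],s["tool_pos"],s["ft_force"])
w=snap("wrist","w8"); a=snap("scene","s8")
u,v=np.int32(proj(w,(566,33,140))); x0,y0=max(u-60,0),max(v-50,0)
o=np.zeros((420,800,3),np.uint8); B=cv2.resize(w["image"][y0:y0+110,x0:x0+130],None,fx=3,fy=3,interpolation=cv2.INTER_CUBIC)
o[:330,:390]=B; A=cv2.resize(a["image"],None,fx=0.73,fy=0.73,interpolation=cv2.INTER_AREA); A=cv2.resize(a["image"][110:330,170:400],None,fx=1.75,fy=1.75); o[:A.shape[0],395:395+A.shape[1]]=A
cv2.imwrite("pics/c8.png",o)
E
```

```text
21.6 [607.51612252 -91.02716866 212.20988214] [-0.09122272  0.09689399 -0.2746199 ]
```

View pics/c8.png

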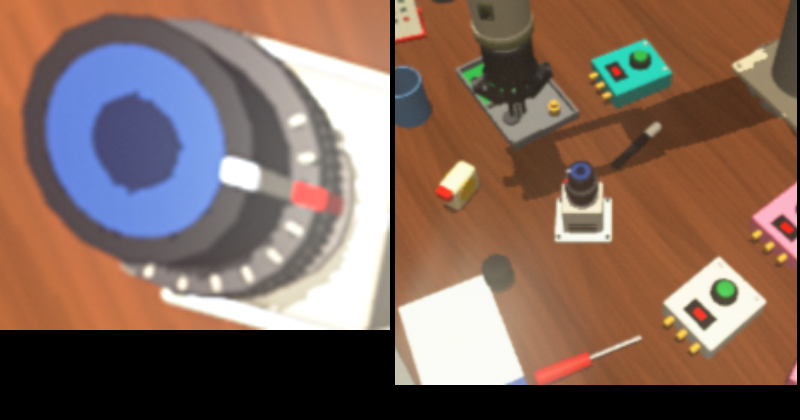

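The red mark is still on the index line, with white at crop (240,172) and red at (310,197). The button is out and the bystanders are in place. The arm hides the cap in this view, but it hasn't been touched since the check that showed it flat.

```bash
python3 -c "
from bench import r
print(r.hand_in())"
```

```text
the job is handed in; nothing more can be done
None
```

I did all three steps in order and handed the job in at about 22 s; the hand-in reports no verdict.

- **Cap:** I took it off the lens and set it down with about 3.5 N of contact. A picture taken after I let go showed it flat in the green half of the tray. The arm hid it in the last picture, but it was not touched after that check.
- **Iris ring:** I turned it about 52° clockwise and let go. The red mark lined up with the white index line right after turning, and again after the button press.
- **Button:** I pressed the one on the light grey box to its stop, with the force going from springy (about 4–5 N) to hard (23 N). The last picture shows it out again. I judged "fully down" from force and height only, because the joint value can't be read.
- **Other things:** the bystanders I could see in the last picture had not visibly moved, and the arm ended clear with nothing touching it.

One measurement disagreed: the side camera put the cap about 9 mm off the scene camera's position in y. I used the scene and wrist views, which agreed to about 2 mm.

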